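# Put the glass lap into third gear and start it

### The arm

A 6-joint arm with a two-finger parallel gripper is mounted at the origin on the work surface. World frame = base frame: x ahead of the robot, y to its left, z up, the work surface at z = 0. Lengths are in m, angles in degrees, forces in N, time in s.
With the tool pointing down it reaches from about 0.35 to 0.875 m from the base axis. Payload 4.2 kg.
Tool frame: the origin (TCP) lies between the finger pads; the fingertips stand 17 mm ahead of it and the grasp point (between the pads) lies 2 mm behind it; z points along the fingers, y is the direction in which the jaws open and shut (so a half turn about z gives the same grasp; the last joint's range is limited). The gripper opens to 87 mm and grips with 3 to 60 N. Pads are 19 mm wide; open, the fingers measure 117 mm over their backs; the gripper's body (75 mm by 190 mm) begins 51 mm behind the grasp point.
Start: joints at [14.817, 22.042, 0.453, 0, -68.411, -14.817], TCP at [0.625, 0, 0.24] pointing down, gripper open.
Joint ranges: [-179.83, 179.83], [-69.29, 118.12], [-61.27, 80.66], [-181.25, 117.63], [-171.15, -9.14], [-177.46, 177.46]. Speed limits (degrees/s): [159.86, 159.86, 180, 180, 180, 180].

### API

Orientations are given as a 3x3 rotation matrix whose columns are the frame's x, y, z axes.
In Python, from station import r gives the robot as it stands.
- The arm moves only by the shell command python3 -m creep 'ROWS'. ROWS is JSON, a list of rows, each a list of 7 numbers: the opening, from 0 (shut) to 1 (fully open), then the shift along the tool's x, y, z scaled (see below), then the turn, a rotation vector about the tool's x, y, z scaled (see below). A call has 1 to 5 rows; each row is the pose to reach, as a shift and turn from the pose measured when the call began, along the tool's axes at that moment, turning the shorter way round; what a row does not reach only later rows make up. The controller multiplies each number of a shift by 300 mm and each number of a turn by 180 degrees. A row lasts 1/12 s, in which the tool goes at most 41.7 mm and 7.16 degrees, less where a joint would pass 70% of its speed; a pose out of reach is approached as far as the arm can. A call with a number of a shift or a turn outside -1 to 1 is refused whole. A call with a gripper value outside its range is refused whole. The fingers move at their own pace and stop on an object; the grip force is fixed at half the most. Time passes only in rows, so rows that repeat a pose let the fingers close. It gives the time, the measured TCP pose, the force and the opening at its end, in the units of the state.
- r.sense(): the state, without advancing time (a new reading comes with each control period).
- r.capture(name): name is "scene" or "side" or "wrist"; returns the picture (480x640x3 uint8, blue, green, red); there is no depth.
- r.camera_model(name): a dict with "mtx" (3x3 intrinsics, pixels), "R" (3x3) and "t" (3): a world point X has camera coordinates R X + t; the wrist camera has in their place "mount" (4x4, takes a point from camera to tool coordinates, whose origin is the TCP and whose axes are the flange's). Camera axes: x right, y down, z forward; pixel columns grow to the right and rows downward; lengths in m; the calibration is good to about 2 mm. A picture is of the moment at which its call begins: read the wrist's pose just before it. camera_model takes no time and is no camera call.
- r.finish_job(): hands the job in, once; it reports no verdict.
Trained networks look in the newest picture that a camera, given by its name, has taken for a name from the list of things; names that differ only in an ending like _2 or _b are one class to them, and where a whole thing is asked for, a point or a joint stands for the part that bears it (a point fixed in the world has none). Each returns a list of dicts, best first, with "score" (0 to 1); they miss things now and then, are a little off and sometimes report something else, mostly with a low value. They report only what shows in the picture. A call takes as long as a camera call.
- r.recognise(camera, target): "rect" ([left, top, right, bottom] as shares, 0 to 1, of the picture: columns of its width, rows of its height, round what is visible of it).
- r.outline_of(camera, target): "pixels" (480x640 bool, what is visible of it) and "rect" ([left, top, right, bottom] as shares, 0 to 1, of the picture: columns of its width, rows of its height, round what is visible of it).
The state is a dict: "time_s": time; "joints": joint angles; "joint_velocities": joint speeds; "effort": joint torques, N m; "tcp_pos": TCP position; "ee_rot": TCP orientation; "wrist_force": force on the tool from outside, world axes, zero at the start; "moment": the same for the moment, N m; "gripper_width": opening from 0.0 (shut) to 1.0 (fully open).
Only numpy, scipy, OpenCV 4.12 (cv2) and the standard library are available. Lean on these libraries where they do the work, as an engineer would, in place of code of your own. Each camera call takes 0.05 s, during which the arm holds its last target.

### The job

Get the glass-grinding lap running in third: with your fingertips push its gear lever through the H-shaped gate - level with the cross slot, across to the right, then forward, away from you, fully home into the third slot - and only then press the small flat start button all the way down and let it spring back. Push the machine's parts gently, never force them, keep off the big mushroom stop button, and leave everything that lies on the machine and the bench where it is.

Things in the scene. Friction and masses are not known exactly. Their poses are not given: they have to be found in the camera images.
- lap: bench-top flat lap (glass grinding machine), fixed: grey-green cabinet 340 mm deep (its x) x 580 mm wide (its y), flat deck 105 mm above the bench. Origin: centre of its underside. +x points away from the operator ('forward'), +y to the operator's left; turned by up to 0.25 rad. Left half: gearbox cover with gate and lever, buttons along the left edge. Right half: round bowl
- bowl_centre (a point): centre of the mouth of the round grinding bowl on the right half of the deck, 290 mm across, rim 165 mm above the bench; gate_centre lies 235 mm from it exactly along lap's +y (level). Beyond it, at the far right corner of the deck, a small white water tank on a post, 296 mm above the bench: the only thing on the machine taller than the lever
- gate_centre (a point): centre of the H gate, on top of its steel plate (116 x 116 mm), 133 mm above the bench; axes as lap. The legs run along x at y = +20 (left) and -20 mm (right); the cross slot joins them at x = 0. Slots 16 mm wide, corners rounded. First slot: far end of left leg; second: near end of left; third: far end of right; fourth: near end of right. One to four dots are stamped beyond the ends
- third_slot (a point): where the lever's rod axis passes the gate plate when fully home in third: far end of the right leg, 24 mm forward and 20 mm right of gate_centre, on top of the plate; axes as lap
- lever_pivot (a point): the point about which the lever tilts both ways, hidden in the machine straight below gate_centre, 50 mm above the bench; axes as lap
- knob (a point): centre of the black ball knob (40 mm across) on the gear lever, a straight 10 mm steel rod, bare between knob and gate; 175 mm from lever_pivot. 225 mm above the bench upright, 213 at a slot end. From gate_centre along lap's axes: x = +49 / 0 / -49 mm at far ends / cross slot / near ends, y = +41 left leg, -41 right leg, 6 mm play across a slot. Starts anywhere along the left leg
- gear_fore (a joint): lever angle fore and aft, rad: +0.285 fully forward (stop), 0 in line with the cross slot, -0.285 fully back (stop). It can cross between the legs only within about 0.035 of 0; the rounded corners draw it in from up to about 0.1. Friction holds it where it is left; about 2 N at the knob moves it
- gear_across (a joint): lever angle across, rad: -0.245 left leg, 0 upright, +0.245 right leg (stops at -0.276 and +0.276). Friction holds it where it is left; about 2 N at the knob moves it
- start_top (a point): centre of the top of the start button: small flat round black button, 24 mm across, in a steel collar 40 mm across, at the left edge of the deck, the nearer of the two buttons; its top is 129 mm above the bench and 10 mm above the collar. Pressed straight down
- start (a joint): start button travel, m: 0 out, 0.006 fully down; springs back by itself; about 5 N holds it fully down
- stop_top (a point): centre of the top of the stop button: black mushroom head, 42 mm across, 141 mm above the bench, at the left edge of the deck, 77 mm further forward than the start button. Not to be pressed
- stop (a joint): stop button travel, m: 0 out, 0.006 fully down
- polish_pot: small round white screw-top pot, 48 mm across, 45 mm tall, standing on the lap's deck behind the stop button. Origin: centre of its underside. Bystander
- abrasive_pad: grey abrasive hand pad, 40 x 85 x 18 mm, lying on the lap's deck in front of the gearbox. Origin: centre of its underside. Bystander
- glass_blank: round greenish glass blank, 76 mm across, 10 mm thick, lying on the lap's grinding plate. Origin: centre of its underside. Bystander
- tape_core: brown cardboard tape ring, 82 mm across, 50 mm tall, on the bench to the left. Origin: centre of its underside. Bystander
- wide_core: larger brown cardboard tape ring, 104 mm across, 45 mm tall, on the bench to the left. Origin: centre of its underside. Bystander
- frit_jar: clear jar with a white lid, 68 mm across, 105 mm tall, on the bench to the left. Origin: centre of its underside. Bystander
- bench_brush: wooden hand brush with white bristles, about 160 x 100 x 22 mm, lying on the bench to the left; its handle points to its own -x. Origin: on its underside. Bystander
- running_pliers: glass pliers with two dark rubber handles, about 150 x 76 x 18 mm, lying on the bench to the left; jaws to its own +x. Origin: on its underside. Bystander

How it is judged (in metres and radians):
On the way, in this order (a step that is already met when the one before it is completed fails the run):
1. the gear lever is fully home in the third slot (far end of the right leg) (value of joint gear_fore above 0.25 rad and value of joint gear_across above 0.17 rad), for 0.2 s.
2. the start button is pressed down with the lever still in third (all of step 1 and value of joint start above 0.0045 m), for 0.05 s.
At the end, for the whole second after the job is handed in: Lever at rest home in third (gear_fore above 0.25, gear_across above 0.17 rad), the start button pressed (past 4.5 of 6 mm) and sprung back, the stop button out, and all eight loose things within 20 mm of where they stood (all of step 1 and value of joint each of start, stop below 0.0015 m and velocity of joint gear_fore between -0.05 and 0.05 rad/s and distance of each of polish_pot, abrasive_pad, glass_blank, tape_core, wide_core, frit_jar, bench_brush, running_pliers from where it was at the start of the episode below 0.02 m); the robot touches nothing.
It fails at once if the start button is pressed while the lever is not home in third (value of joint start above 0.003 m and not (value of joint gear_fore above 0.25 rad and value of joint gear_across above 0.17 rad)).
It fails at once if the stop button is pressed (value of joint stop above 0.003 m).
It fails at once if the machine is forced: more than 45 N between the fingers and the lap with its lever and buttons (contact force between the fingers and lap above 45 N).
It fails at once if a loose thing is lifted, carried or shoved more than 20 mm (distance of any of polish_pot, abrasive_pad, glass_blank, tape_core, wide_core, frit_jar, bench_brush, running_pliers from where it was at the start of the episode above 0.02 m).
It also fails if it takes over 59 s, if anything falls off the work surface, if the arm or the gripper's body presses on something with over 40 N, if the wrist force passes 120 N, or if a joint passes its speed limit or range.

## Working session

There is one attempt and no reset: what is moved stays moved. The work goes in short steps, Python scripts to look and compute and a shell command to move; the robot and the scene stay as the last step left them, time stands still between calls to the robot, and variables do not carry over. Pictures are saved under pics/ and viewed, and the job is handed in when it is done.

```bash
ls; mkdir -p pics; python3 - <<'E'
from station import r
import cv2
s=r.sense();print(s)
for n in("scene","side","wrist"):
    cv2.imwrite(f"pics/{n}0.png",r.capture(n)); print(n,r.camera_model(n))
E
```

```text
pics
{'time_s': 0.0, 'joints': array([ 1.48163635e+01,  2.20923970e+01,  3.79467011e-01, -2.88767492e-02,
       -6.84092982e+01, -1.48163077e+01]), 'joint_velocities': array([ 0.03756245,  0.06948601, -0.10458972, -0.00226386, -0.06877596,
       -0.048812  ]), 'effort': array([ 5.69075401e-04, -3.90661991e+01,  1.87403029e+01,  4.22001421e+00,
        1.09914420e-02, -1.81494070e-04]), 'tcp_pos': array([6.24442621e-01, 1.99693994e-05, 2.38440467e-01]), 'ee_rot': array([[-1.84882878e-04, -9.99997602e-01, -2.18214891e-03],
       [-9.99999979e-01,  1.85085091e-04, -9.24654579e-05],
       [ 9.28691194e-05,  2.18213177e-03, -9.99997615e-01]]), 'wrist_force': array([ 0.02811933, -0.15287732,  0.11339127]), 'moment': array([ 0.01372902, -0.00862179, -0.0431594 ]), 'gripper_width': 1.0005616413109033}
scene {'mtx': array([[471.36835846,   0.        , 317.0897767 ],
       [  0.        , 471.36835846, 233.81817165],
       [  0.        ,   0.        ,   1.        ]]), 'R': array([[ 0.28114908,  0.95958899,  0.01200645],
       [ 0.81397755, -0.23182217, -0.53263405],
       [-0.50832641, 
[... 273 characters left out ...]
7, -0.21522602, -0.00833774],
       [-0.1680129 , -0.73694803, -0.65473602],
       [ 0.13477175,  0.64076935, -0.75581163]]), 't': array([-0.51449494,  0.27153309,  1.49119833])}
wrist {'mtx': array([[349.96617897,   0.        , 318.30175731],
       [  0.        , 349.96617897, 236.68401415],
       [  0.        ,   0.        ,   1.        ]]), 'mount': array([[-5.65533469e-04, -9.66855094e-01, -2.55325101e-01,
         6.94908501e-02],
       [ 9.99999834e-01, -5.75583050e-04, -3.53587280e-05,
        -3.41248763e-04],
       [-1.12774034e-04, -2.55325078e-01,  9.66855259e-01,
        -1.44918767e-01],
       [ 0.00000000e+00,  0.00000000e+00,  0.00000000e+00,
         1.00000000e+00]])}
```

View pics/scene0.png

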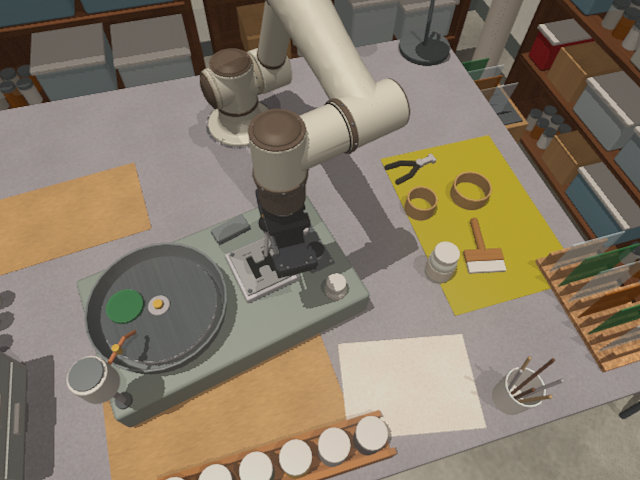

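View pics/side0.png

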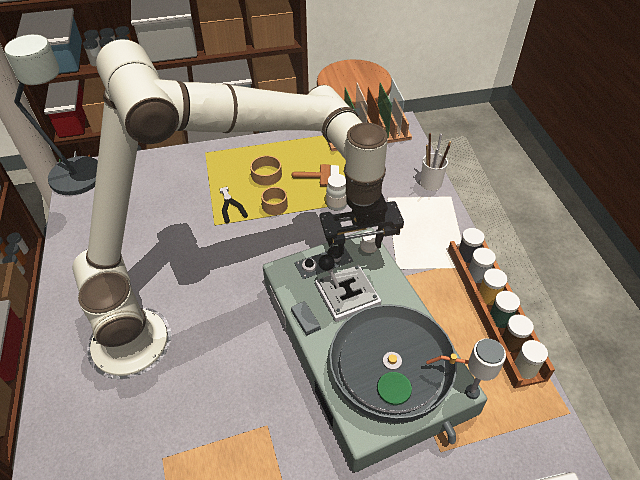

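View pics/wrist0.png

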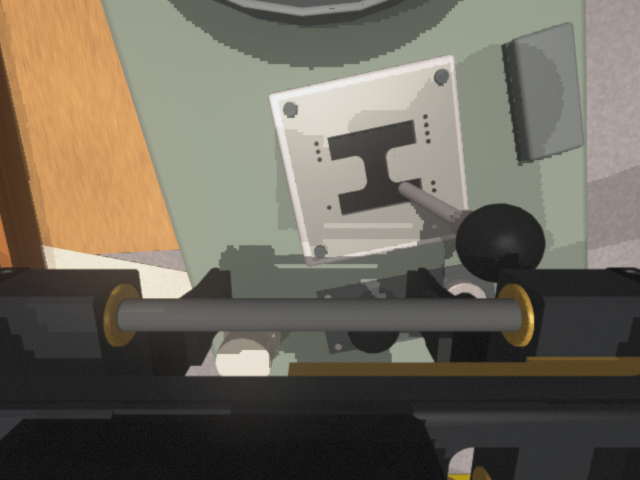

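```bash
cat > h.py <<'E'
import numpy as np
from station import r
def proj_setup(name,s=None):
    m=r.camera_model(name)
    if name!="wrist":
        return m["mtx"],np.array(m["R"]),np.array(m["t"])
    s=s or r.sense()
    M=m["mount"]; T=np.eye(4);T[:3,:3]=s["ee_rot"];T[:3,3]=s["tcp_pos"]
    W=np.linalg.inv(T@M)
    return m["mtx"],W[:3,:3],W[:3,3]
def back(name,uv,z,s=None):
    K,R,t=proj_setup(name,s)
    d=R.T@np.linalg.inv(K)@np.array([uv[0],uv[1],1.]); c=-R.T@t
    return c+d*(z-c[2])/d[2]
def proj(name,X,s=None):
    K,R,t=proj_setup(name,s)
    p=K@(R@np.asarray(X)+t); return p[:2]/p[2]
E
python3 - <<'E'
import cv2
im=cv2.imread("pics/wrist0.png")
cv2.imwrite("pics/w0c.png",cv2.resize(im[40:280,250:560],None,fx=2.5,fy=2.5,interpolation=cv2.INTER_CUBIC))
im=cv2.imread("pics/side0.png")
cv2.imwrite("pics/s0c.png",cv2.resize(im[220:340,260:420],None,fx=5,fy=5,interpolation=cv2.INTER_CUBIC))
from h import *
for p in [(271,95),(453,57),(307,265)]: print(back("wrist",p,.133))
E
```

```text
[ 0.65632574 -0.10137212  0.133     ]
[ 0.53673892 -0.12449331  0.133     ]
[0.63331481 0.01886219 0.133     ]
```

View pics/w0c.png

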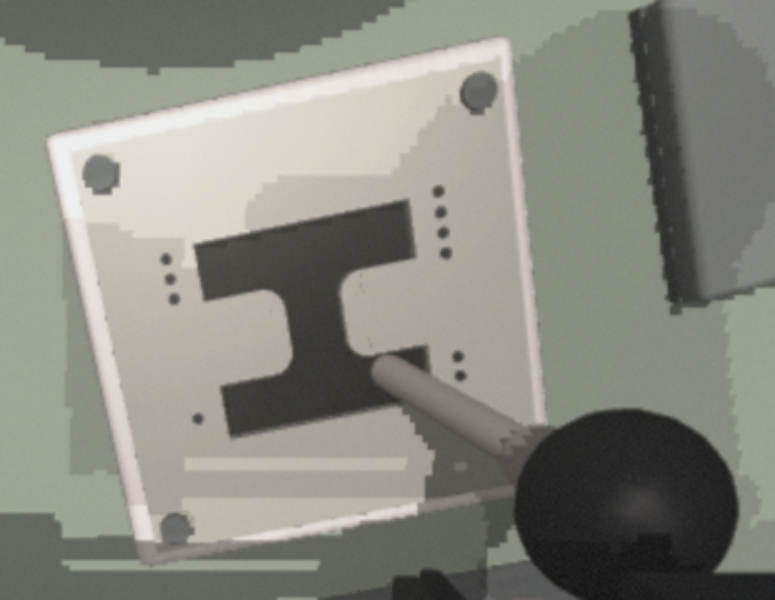

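View pics/s0c.png

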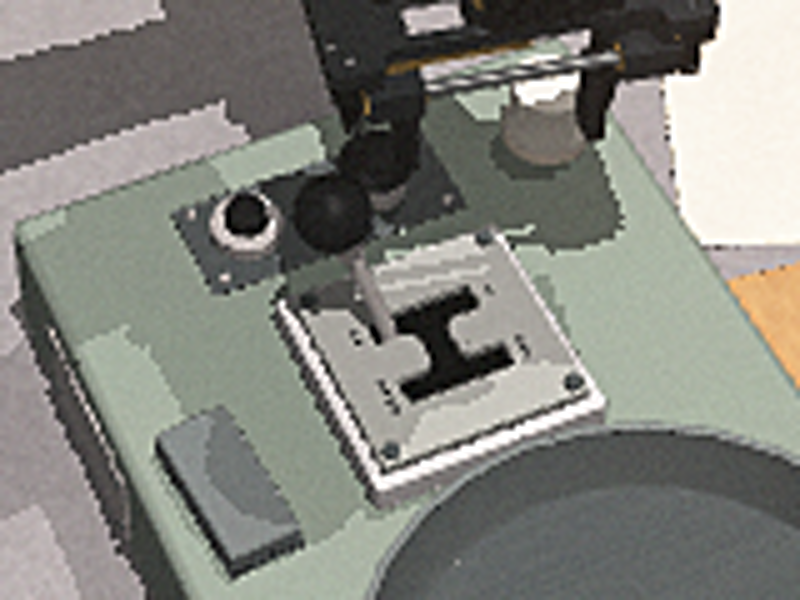

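```bash
python3 - <<'E'
from h import *
w=lambda u,v:back("wrist",(u/2.5+250,v/2.5+40),.133)
sd=lambda u,v:back("side",(u/5+260,v/5+220),.133)
fr,nr,fl=w(195,243),w(408,200),w(232,437)
print(fr,nr,fl,np.linalg.norm(fr-nr),np.linalg.norm(fr-fl))
d=fr-nr; d1=fl-fr
print("yaw",np.degrees(np.arctan2(d[1],d[0])),np.degrees(np.arctan2(-d1[0],d1[1])),"c",(nr+fl)/2)
# side: right leg outer corners
a,b,c=sd(515,352),sd(408,403),sd(472,286)
print(a,b,c,np.linalg.norm(a-b),np.linalg.norm(a-c),"c",(b+c)/2)
for n in("scene","side","wrist"):
  for t in("knob","start_top","stop_top","bowl_centre","polish_pot","abrasive_pad","gear_fore"):
    for o in r.recognise(n,t)[:2]: 
        q=np.array(o["rect"])*[640,480,640,480]; print(n,t,round(o["score"],2),q.round())
E
```

```text
[ 0.61801382 -0.0741834   0.133     ] [ 0.56005057 -0.08541615  0.133     ] [ 0.60688004 -0.01976704  0.133     ] 0.05904161941605811 0.05554369389165244
yaw 10.967453068270078 11.563329231020903 c [ 0.58346531 -0.05259159  0.133     ]
[ 0.62174659 -0.06846571  0.133     ] [ 0.56079548 -0.08702769  0.133     ] [ 0.61096353 -0.02269378  0.133     ] 0.06371487693447907 0.047024923924535014 c [ 0.5858795  -0.05486074  0.133     ]
scene knob 0.65 [258. 218. 270. 254.]
scene stop_top 0.72 [312. 242. 325. 258.]
scene stop_top 0.36 [231. 240. 289. 295.]
scene bowl_centre 0.72 [ 71. 195. 371. 431.]
scene polish_pot 0.74 [325. 277. 348. 297.]
scene abrasive_pad 0.57 [211. 216. 252. 245.]
scene abrasive_pad 0.36 [230. 239. 286. 295.]
scene gear_fore 0.65 [260. 216. 270. 256.]
side knob 0.65 [318. 256. 338. 287.]
side knob 0.27 [360. 236. 375. 254.]
side start_top 0.47 [306. 262. 312. 269.]
side stop_top 0.57 [360. 238. 378. 252.]
side stop_top 0.43 [327. 247. 341. 257.]
side bowl_centre 0.76 [264. 229. 507. 471.]
side polish_pot 0.63 [360. 239. 378. 252.]
side abrasive_pad 0.94 [290. 301. 324. 334.]
wrist knob 0.56 [402. 182. 545. 282.]
wrist start_top 0.71 [277.  67. 463. 259.]
wrist start_top 0.65 [455. 294. 474. 296.]
wrist stop_top 0.68 [457. 294. 473. 298.]
wrist bowl_centre 0.95 [102.   0. 590. 382.]
wrist bowl_centre 0.25 [399. 183. 547. 284.]
wrist polish_pot 0.72 [215. 329. 279. 377.]
wrist abrasive_pad 0.91 [505.  17. 584. 158.]
wrist abrasive_pad 0.34 [347. 332. 401. 351.]
wrist gear_fore 0.65 [398. 183. 546. 286.]
```

```bash
cat >> h.py <<'E'
G=np.array([.584,-.053,.133]); YAW=np.radians(11.2)
RL=np.array([[np.cos(YAW),-np.sin(YAW),0],[np.sin(YAW),np.cos(YAW),0],[0,0,1]])
def lap2w(x,y,z): # z above bench
    p=G+RL@np.array([x,y,0]); p[2]=z; return p
def w2lap(p): return RL.T@(np.asarray(p)-G)
def go(target,yaw=True):
    "shift in tool units to world target, turn to lap-aligned down"
    from scipy.spatial.transform import Rotation as Ro
    s=r.sense();E=s["ee_rot"]
    D=np.column_stack([-RL[:,1],-RL[:,0],[0,0,-1]])
    print("shift",(E.T@(np.asarray(target)-s["tcp_pos"])/.3).round(4),"turn",(Ro.from_matrix(E.T@D).as_rotvec(degrees=True)/180).round(4))
    print("tcp lap",w2lap(s["tcp_pos"]).round(4)[:2],"z",s["tcp_pos"][2].round(4),"F",s["wrist_force"].round(2),"t",s["time_s"])
E
python3 - <<'E'
from h import *
print("knob w",back("wrist",(500,243),.213),"side",back("side",(326.5,262.5),.213), "exp",lap2w(-.049,.041,.213))
print("start lap",w2lap(back("side",(309,263),.129)),"stop",w2lap(back("side",(260+385/5,220+155/5),.141)))
go(lap2w(-.105,.041,.30))
E
python3 -m creep '[[0,0,0,-0.1,0,0,-0.03],[0,0,0,-0.2,0,0,-0.062],[0,0,0,-0.2,0,0,-0.062]]'
```

```text
knob w [ 0.53282675 -0.02082044  0.213     ] side [ 0.53681404 -0.02090859  0.213     ] exp [ 0.52796959 -0.02229832  0.213     ]
start lap [-0.05649425  0.11934168 -0.004     ] stop [0.0250996  0.11777934 0.008     ]
shift [ 0.1106  0.5065 -0.2015] turn [-0.     -0.     -0.0622]
tcp lap [0.0505 0.044 ] z 0.2395 F [ 0.3   0.93 -0.86] t 1.2
time_s: 1.45
tcp_pos: [0.6278, -0.0003, 0.3067]
ee_rot: [[0.197, -0.98, 0.013], [-0.98, -0.197, -0.0], [0.003, -0.012, -1.0]]
wrist_force: [0.8, 0.1, 1.7]
gripper_width: 0.857
```

```bash
python3 - <<'E'
from h import *
import cv2
s=r.sense();cv2.imwrite("pics/w1.png",r.capture("wrist"));np.save("s1.npy",s,allow_pickle=True)
go(lap2w(-.105,.041,.30))
E
```

```text
shift [0.0095 0.5241 0.0084] turn [-0.0027 -0.0002 -0.0001]
tcp lap [0.0522 0.0438] z 0.3038 F [-0.18 -0.18 -0.33] t 1.5
```

View pics/w1.png

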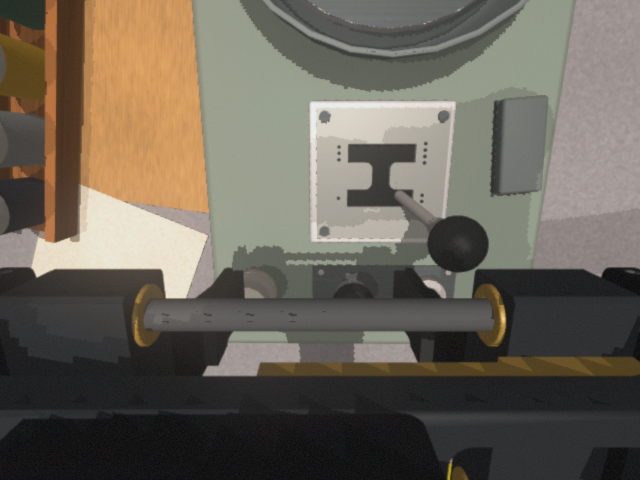

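```bash
python3 - <<'E'
from h import *
s=np.load("s1.npy",allow_pickle=True).item()
for p in [(348,144),(416,144),(348,206),(382,175)]: 
    q=back("wrist",p,.133,s);print(q,w2lap(q).round(4))
print(w2lap(back("wrist",(458,243.5),.213,s)))
E
python3 -m creep '[[0,0,0.13,0,0,0,0],[0,0,0.26,0,0,0,0],[0,0,0.39,0,0,0,0],[0,0.01,0.525,0,0,0,0],[0,0.01,0.525,0.008,0,0,0]]'
```

```text
[ 0.61849339 -0.07378571  0.133     ] [ 0.0298 -0.0271  0.    ]
[ 0.56002882 -0.0855175   0.133     ] [-0.0298 -0.0272  0.    ]
[ 0.60649063 -0.01998428  0.133     ] [0.0285 0.028  0.    ]
[ 0.58271948 -0.05351289  0.133     ] [-0.0014 -0.0003  0.    ]
[-0.04377425  0.04083307  0.08      ]
time_s: 1.92
tcp_pos: [0.466, -0.035, 0.2999]
ee_rot: [[0.192, -0.981, 0.005], [-0.981, -0.192, 0.002], [-0.0, -0.005, -1.0]]
wrist_force: [1.0, 0.6, -0.8]
gripper_width: 0.435
```

```bash
python3 -m creep '[[0,0,0,0.09,0,0,0],[0,0,0,0.18,0,0,0],[0,0,0,0.265,0,0,0],[0,0,0,0.265,0,0,0],[0,0,0,0.265,0,0,0]]'; python3 - <<'E'
from h import *
import cv2
cv2.imwrite("pics/w2.png",r.capture("wrist"));cv2.imwrite("pics/s2.png",cv2.resize(r.capture("side")[180:360,240:480],None,fx=3,fy=3))
go(lap2w(-.08,.041,.22))
print(r.sense()["gripper_width"])
E
```

```text
time_s: 2.33
tcp_pos: [0.4659, -0.0352, 0.2196]
ee_rot: [[0.192, -0.981, 0.002], [-0.981, -0.192, 0.0], [0.0, -0.002, -1.0]]
wrist_force: [0.2, 0.1, 1.5]
gripper_width: 0.059
shift [-0.0021 -0.1022  0.0069] turn [-0.0025 -0.     -0.0006]
tcp lap [-0.1107  0.0404] z 0.2218 F [-0.08  0.21  0.56] t 2.4333
0.025167635837561472
```

View pics/w2.png

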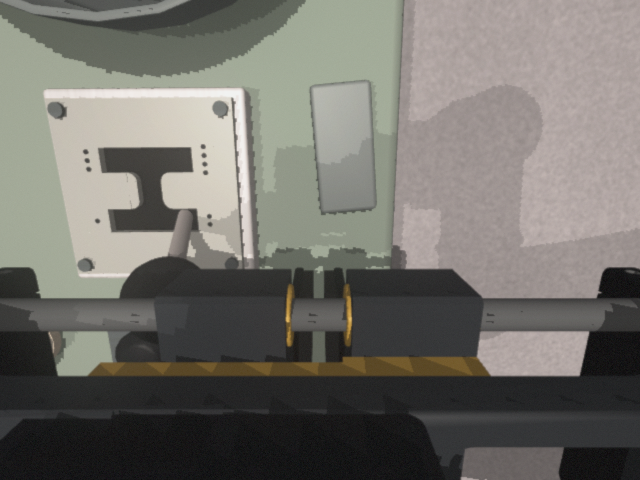

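View pics/s2.png

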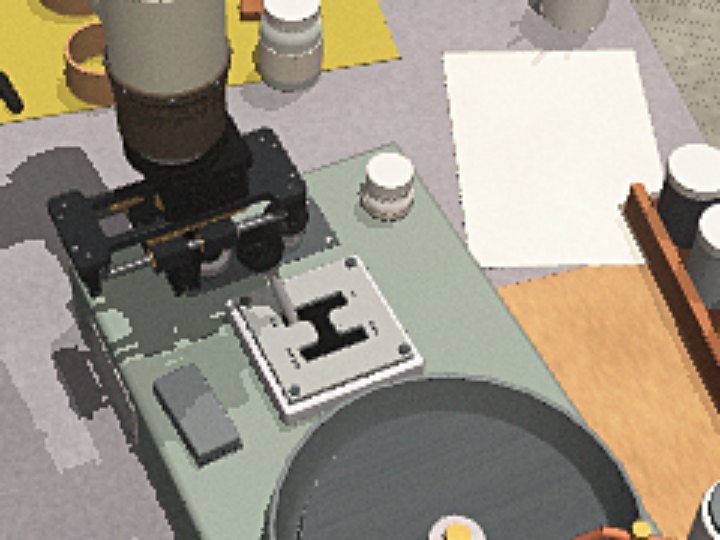

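```bash
python3 -m creep '[[0,0,-0.03,0,0,0,0],[0,0,-0.06,0,0,0,0],[0,0,-0.08,0,0,0,0],[0,0,-0.09,0,0,0,0],[0,0,-0.1,0,0,0,0]]';python3 -m creep '[[0,0,-0.02,0,0,0,0],[0,0,-0.035,0,0,0,0],[0,0,-0.05,0,0,0,0],[0,0,-0.065,0,0,0,0],[0,0,-0.08,0,0,0,0]]'; python3 - <<'E'
from h import *
import cv2
cv2.imwrite("pics/w3.png",r.capture("wrist"));cv2.imwrite("pics/s3.png",cv2.resize(r.capture("side")[180:360,240:480],None,fx=3,fy=3))
go(lap2w(-.035,.041,.22))
E
```

```text
time_s: 2.85
tcp_pos: [0.4978, -0.0289, 0.2221]
ee_rot: [[0.192, -0.981, 0.008], [-0.981, -0.192, 0.001], [0.0, -0.008, -1.0]]
wrist_force: [-0.1, 0.2, 0.6]
gripper_width: 0.003
time_s: 3.27
tcp_pos: [0.5213, -0.0243, 0.2222]
ee_rot: [[0.192, -0.981, 0.007], [-0.981, -0.192, 0.001], [0.0, -0.007, -1.0]]
wrist_force: [-2.0, 0.2, 2.4]
gripper_width: 0.01
shift [-0.0022 -0.0677  0.0078] turn [-0.0025 -0.0001 -0.0006]
tcp lap [-0.0553  0.0404] z 0.2222 F [-2.51 -0.8   0.92] t 3.3667
```

View pics/w3.png

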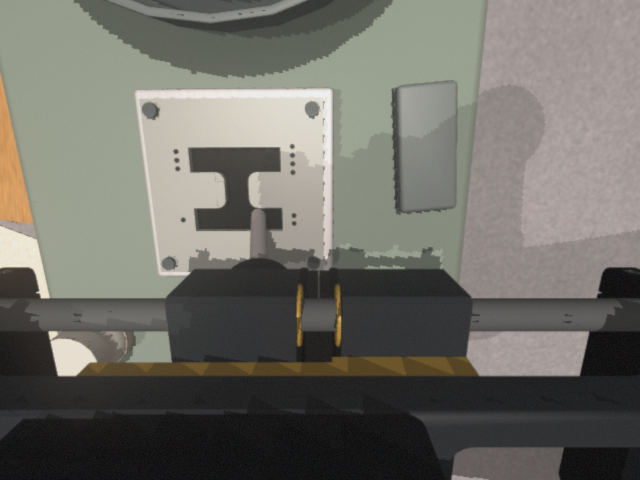

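View pics/s3.png

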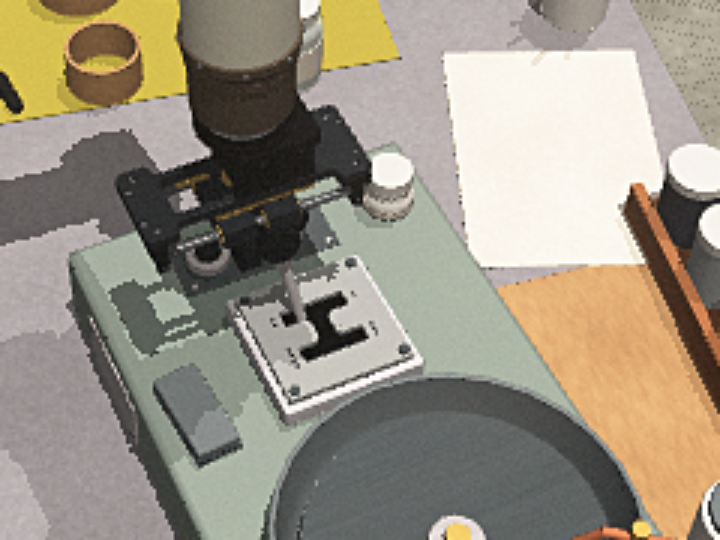

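```bash
cat >> h.py <<'E'
def knobxyz(f,a):
    # tilt f about y, a about x
    n=np.array([np.tan(f),-np.tan(a),1]);n/=np.linalg.norm(n)
    return n
def lever(f,a,h):  # point on rod axis, dist h from pivot, world
    p=knobxyz(f,a)*h; return lap2w(p[0],p[1],.05+p[2])
def overlay(cam,im,s,f,a,s0=1):
    import cv2
    pts=[proj(cam,lever(f,a,h),s) for h in (88,155,175)] if 0 else [proj(cam,lever(f,a,h),s) for h in (.088,.155,.175)]
    for i in range(2): cv2.line(im,tuple(int(v) for v in pts[i].round()),tuple(int(v) for v in pts[i+1].round()),(0,0,255),1)
    return pts
E
python3 - <<'E'
from h import *
for f in(-.2,-.17,-.15,-.12,-.1,0):
  print(f,[proj("wrist",lever(f,-.245,h)).round() for h in(.088,.13,.155,.175)],w2lap(lever(f,-.245,.175)).round(3))
import cv2
im=cv2.imread("pics/w3.png")[180:290,150:350];cv2.imwrite("pics/w3c.png",cv2.resize(im,None,fx=4,fy=4,interpolation=cv2.INTER_CUBIC))
E
```

```text
-0.2 [array([264., 220.]), array([267., 252.]), array([270., 277.]), array([273., 301.])] [-0.034  0.042  0.084]
-0.17 [array([260., 221.]), array([261., 252.]), array([261., 277.]), array([262., 302.])] [-0.029  0.042  0.084]
-0.15 [array([257., 221.]), array([256., 253.]), array([255., 278.]), array([255., 303.])] [-0.025  0.042  0.085]
-0.12 [array([253., 221.]), array([250., 253.]), array([247., 279.]), array([244., 304.])] [-0.02   0.042  0.086]
-0.1 [array([251., 221.]), array([245., 254.]), array([241., 279.]), array([236., 304.])] [-0.017  0.042  0.086]
0 [array([238., 222.]), array([223., 254.]), array([211., 280.]), array([199., 305.])] [-0.     0.042  0.087]
```

View pics/w3c.png

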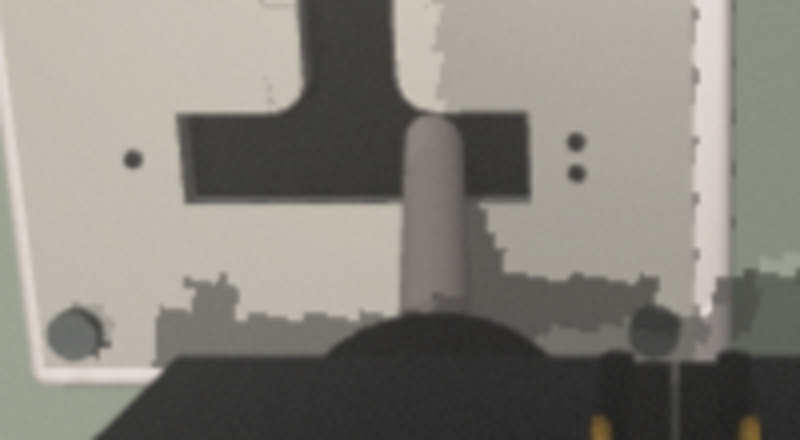

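```bash
python3 -m creep '[[0,0,-0.02,0,0,0,0],[0,0,-0.035,0,0,0,0],[0,0,-0.05,0,0,0,0],[0,0,-0.065,0,0,0,0],[0,0,-0.08,0,0,0,0]]'; python3 - <<'E'
from h import *
import cv2
im=r.capture("wrist");cv2.imwrite("pics/w4.png",im)
cv2.imwrite("pics/w4c.png",cv2.resize(im[150:290,180:380],None,fx=4,fy=4,interpolation=cv2.INTER_CUBIC))
go(lap2w(-.029,.041,.22))
for f in(-.1,-.05,0,.05):
  print(f,[proj("wrist",lever(f,-.245,h)).round() for h in(.088,.13,.155,.175)])
E
```

```text
time_s: 3.78
tcp_pos: [0.546, -0.0194, 0.2223]
ee_rot: [[0.192, -0.981, 0.008], [-0.981, -0.192, 0.001], [0.0, -0.008, -1.0]]
wrist_force: [-2.6, 1.1, 1.1]
gripper_width: 0.008
shift [-0.0023 -0.003   0.0077] turn [-0.0028 -0.0001 -0.0005]
tcp lap [-0.0299  0.0403] z 0.2223 F [-0.56  0.39  1.7 ] t 3.8333
-0.1 [array([288., 221.]), array([289., 254.]), array([290., 279.]), array([291., 304.])]
-0.05 [array([282., 221.]), array([278., 254.]), array([276., 280.]), array([273., 305.])]
0 [array([276., 222.]), array([267., 254.]), array([261., 280.]), array([254., 305.])]
0.05 [array([270., 221.]), array([256., 254.]), array([246., 280.]), array([236., 305.])]
```

View pics/w4c.png

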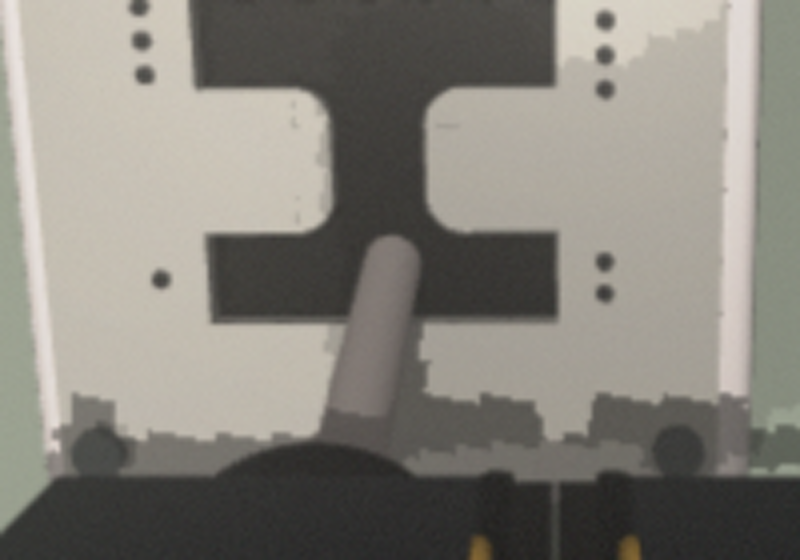

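```bash
python3 -m creep '[[0,0,0.06,0,0,0,0],[0,0,0.12,0,-0.0025,0,0],[0,-0.09,0.12,0.005,-0.0025,0,0],[0,-0.17,0.12,0.005,-0.0025,0,0],[0,-0.18,0.12,0.005,-0.0025,0,0]]';python3 -m creep '[[0,0,-0.1,0,0,0,0],[0,0,-0.21,0,0,0,0],[0,0,-0.215,0,0,0,0],[0,0,-0.215,0,0,0,0]]'; python3 - <<'E'
from h import *
import cv2
s=r.sense();im=r.capture("wrist");cv2.imwrite("pics/w5.png",im);np.save("s5.npy",s,allow_pickle=True)
go(lap2w(0,.07,.22))
for f in(-.1,-.05,0,.05):
  print(f,[proj("wrist",lever(f,-.245,h)).round() for h in(.088,.13,.155,.175)])
E
```

```text
time_s: 4.25
tcp_pos: [0.5014, 0.029, 0.2207]
ee_rot: [[0.195, -0.981, 0.003], [-0.981, -0.195, 0.001], [-0.0, -0.003, -1.0]]
wrist_force: [0.2, -0.5, 0.0]
gripper_width: 0.004
time_s: 4.58
tcp_pos: [0.5663, 0.0419, 0.22]
ee_rot: [[0.195, -0.981, 0.003], [-0.981, -0.195, 0.001], [-0.0, -0.003, -1.0]]
wrist_force: [0.4, 0.3, -0.4]
gripper_width: 0.003
shift [ 0.0879 -0.0006  0.0002] turn [-0.0008  0.0001  0.0001]
tcp lap [-0.0002  0.0964] z 0.2201 F [ 0.57 -0.59 -0.2 ] t 4.6333
-0.1 [array([332., 135.]), array([343., 153.]), array([351., 168.]), array([360., 183.])]
-0.05 [array([326., 135.]), array([331., 153.]), array([335., 168.]), array([339., 183.])]
0 [array([319., 135.]), array([319., 154.]), array([319., 168.]), array([319., 183.])]
0.05 [array([312., 135.]), array([307., 153.]), array([303., 168.]), array([298., 183.])]
```

View pics/w5.png

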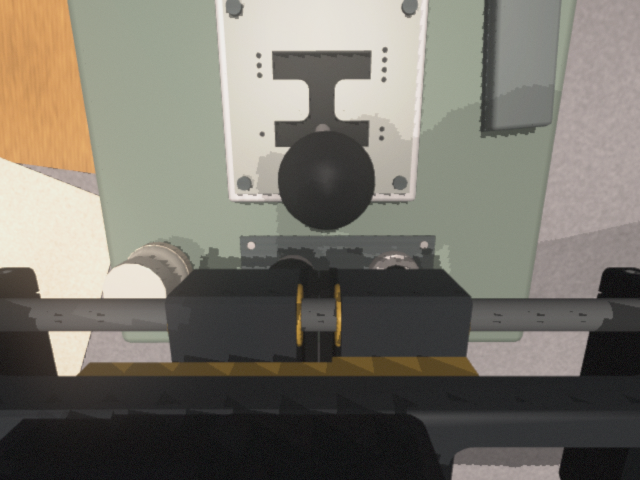

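```bash
python3 -m creep '[[0,0.04,0,0,0,0,0],[0,0.07,0,0,0,0,0],[0,0.09,0,0,0,0,0],[0,0.11,0,0,0,0,0],[0,0.13,0,0,0,0,0]]';python3 -m creep '[[0,0.02,0,0,0,0,0],[0,0.04,0,0,0,0,0],[0,0.055,0,0,0,0,0],[0,0.07,0,0,0,0,0],[0,0.085,0,0,0,0,0]]'; python3 - <<'E'
from h import *
import cv2
s=r.sense();im=r.capture("wrist");cv2.imwrite("pics/w6.png",im)
go(lap2w(0,-.011,.22))
E
```

```text
time_s: 5.05
tcp_pos: [0.5725, 0.0026, 0.2207]
ee_rot: [[0.194, -0.981, 0.003], [-0.981, -0.194, 0.002], [-0.001, -0.004, -1.0]]
wrist_force: [-1.7, 1.6, 1.5]
gripper_width: 0.006
time_s: 5.47
tcp_pos: [0.5775, -0.0228, 0.2206]
ee_rot: [[0.194, -0.981, 0.003], [-0.981, -0.194, 0.002], [-0.001, -0.003, -1.0]]
wrist_force: [-0.4, 1.8, 1.0]
gripper_width: 0.003
shift [ 0.1375 -0.0018  0.0018] turn [-0.001   0.0002 -0.0002]
tcp lap [-0.0005  0.0302] z 0.2206 F [0.15 0.65 1.05] t 5.5167
```

View pics/w6.png

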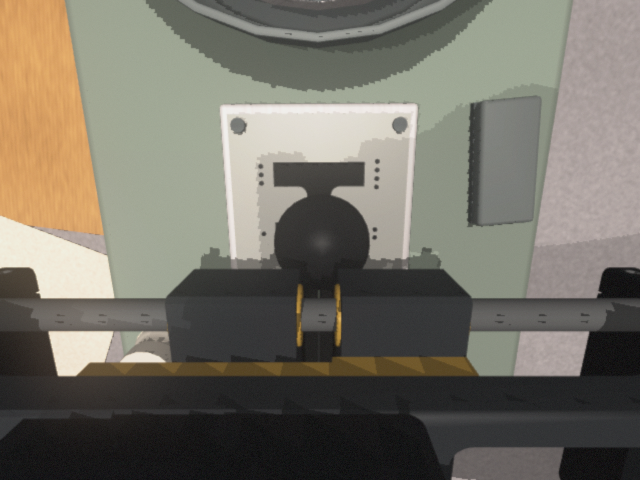

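```bash
python3 -m creep '[[0,0.02,0,0,0,0,0],[0,0.035,0,0,0,0,0],[0,0.05,0,0,0,0,0],[0,0.065,0,0,0,0,0],[0,0.08,0,0,0,0,0]]';python3 -m creep '[[0,0.015,0,0,0,0,0],[0,0.03,0,0,0,0,0],[0,0.045,0,0,0,0,0],[0,0.055,0,0,0,0,0],[0,0.058,0,0,0,0,0]]'; python3 - <<'E'
from h import *
import cv2
s=r.sense();im=r.capture("wrist");cv2.imwrite("pics/w7.png",im)
go(lap2w(0,-.011,.22))
for f in(-.05,0,.05):
  print(f,[proj("wrist",lever(f,.245,h)).round() for h in(.088,.13,.155,.175)])
E
```

```text
time_s: 5.93
tcp_pos: [0.5823, -0.0475, 0.2205]
ee_rot: [[0.194, -0.981, 0.003], [-0.981, -0.194, 0.001], [-0.001, -0.003, -1.0]]
wrist_force: [-0.5, 1.1, 0.6]
gripper_width: 0.007
time_s: 6.35
tcp_pos: [0.5855, -0.065, 0.22]
ee_rot: [[0.193, -0.981, 0.002], [-0.981, -0.193, 0.001], [-0.001, -0.002, -1.0]]
wrist_force: [0.6, 1.3, -0.3]
gripper_width: 0.009
shift [-0.0036 -0.0028  0.0003] turn [-0.0007  0.0002 -0.0004]
tcp lap [-0.0008 -0.0121] z 0.2201 F [-1.26  1.74 -0.4 ] t 6.4
-0.05 [array([324., 236.]), array([329., 237.]), array([333., 238.]), array([337., 239.])]
0 [array([318., 236.]), array([318., 237.]), array([317., 238.]), array([317., 239.])]
0.05 [array([312., 236.]), array([306., 237.]), array([302., 238.]), array([297., 239.])]
```

View pics/w7.png

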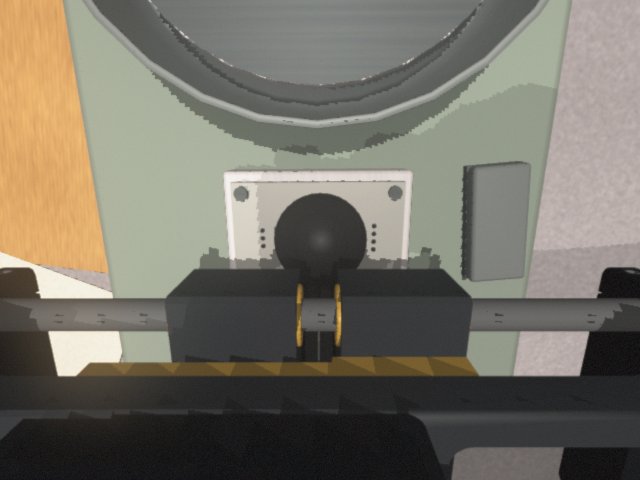

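```bash
python3 -m creep '[[0,-0.04,0,0,0,0,0],[0,-0.08,0.02,0,0,0,0],[0,-0.08,0.13,0,0,0,0],[0,-0.08,0.25,0,0,0,0],[0,0,0.25,0,0,0,0]]';python3 -m creep '[[0,0.05,0,0,0,0,0],[0,0.1,0,0,0,0,0],[0,0.1,0,0,0,0,0]]'; python3 - <<'E'
from h import *
import cv2
s=r.sense();im=r.capture("wrist");cv2.imwrite("pics/w8.png",im)
go(lap2w(-.03,-.041,.218))
E
```

```text
time_s: 6.82
tcp_pos: [0.5032, -0.0776, 0.2185]
ee_rot: [[0.196, -0.981, -0.006], [-0.981, -0.196, 0.002], [-0.003, 0.006, -1.0]]
wrist_force: [0.1, 0.5, -0.9]
gripper_width: 0.006
time_s: 7.07
tcp_pos: [0.5087, -0.1076, 0.219]
ee_rot: [[0.196, -0.981, -0.005], [-0.981, -0.196, 0.002], [-0.002, 0.005, -1.0]]
wrist_force: [0.3, 0.4, 0.1]
gripper_width: 0.006
shift [ 0.0094 -0.1809  0.0019] turn [0.0016 0.0009 0.0005]
tcp lap [-0.0843 -0.0383] z 0.2188 F [-0.12  0.08 -0.36] t 7.1167
```

View pics/w8.png

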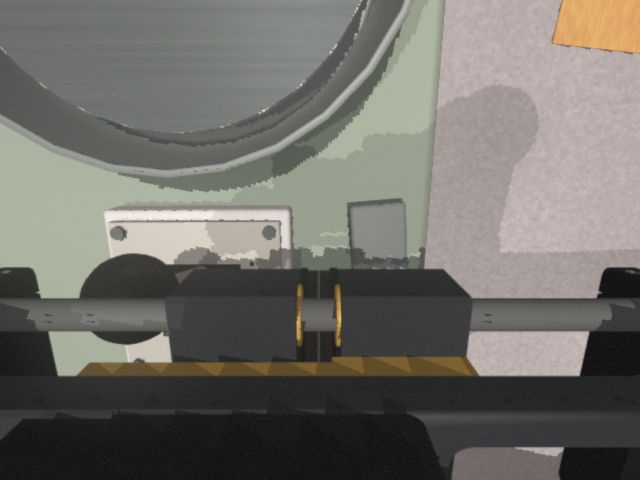

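```bash
python3 -m creep '[[0,0.005,-0.06,0,0,0,0],[0,0.01,-0.12,0.002,0.0016,0,0],[0,0.01,-0.16,0.002,0.0016,0,0],[0,0.01,-0.18,0.002,0.0016,0,0],[0,0.01,-0.2,0.002,0.0016,0,0]]';python3 -m creep '[[0,0,-0.015,0,0,0,0],[0,0,-0.03,0,0,0,0],[0,0,-0.045,0,0,0,0],[0,0,-0.06,0,0,0,0],[0,0,-0.075,0,0,0,0]]'; python3 - <<'E'
from h import *
import cv2
s=r.sense();im=r.capture("wrist");cv2.imwrite("pics/w9.png",im)
go(lap2w(.018,-.041,.218))
E
```

```text
time_s: 7.53
tcp_pos: [0.5679, -0.0971, 0.2181]
ee_rot: [[0.197, -0.98, -0.002], [-0.98, -0.197, 0.003], [-0.003, 0.001, -1.0]]
wrist_force: [-2.3, -0.7, 1.6]
gripper_width: 0.002
time_s: 7.95
tcp_pos: [0.59, -0.0924, 0.218]
ee_rot: [[0.197, -0.98, -0.002], [-0.98, -0.197, 0.003], [-0.003, 0.002, -1.0]]
wrist_force: [-1.1, 0.6, 1.0]
gripper_width: 0.002
shift [ 0.0036 -0.0629 -0.0007] turn [0.0004 0.001  0.0009]
tcp lap [-0.0009 -0.04  ] z 0.2178 F [-0.43 -0.07  1.12] t 8.0
```

View pics/w9.png

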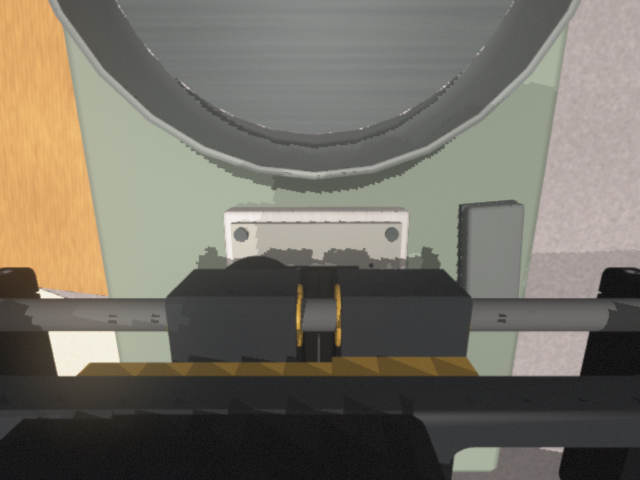

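Knob (258,262) is moving ahead of the fingers. Continue in small steps, watching force.

```bash
python3 -m creep '[[0,0,-0.015,0,0,0,0],[0,0,-0.03,0,0,0,0],[0,0,-0.04,0,0,0,0],[0,0,-0.05,0,0,0,0]]'; python3 -m creep '[[0,0,-0.005,0,0,0,0],[0,0,-0.01,0,0,0,0],[0,0,-0.01,0,0,0,0]]'; python3 - <<'E'
from h import *
import cv2
cv2.imwrite("pics/s10.png",cv2.resize(r.capture("side")[180:360,240:480],None,fx=3,fy=3))
go(lap2w(.02,-.041,.218))
for f in(.2,.25,.285):print(f,[((proj("side",lever(f,.245,h))-[240,180])*3).round() for h in(.088,.13,.155,.175)],w2lap(lever(f,.245,.175)).round(4))
E
```

```text
time_s: 8.33
tcp_pos: [0.6055, -0.0893, 0.217]
ee_rot: [[0.197, -0.98, -0.003], [-0.98, -0.197, 0.003], [-0.004, 0.003, -1.0]]
wrist_force: [-2.3, 0.1, -1.6]
gripper_width: 0.005
time_s: 8.58
tcp_pos: [0.6086, -0.0887, 0.2168]
ee_rot: [[0.197, -0.98, -0.004], [-0.98, -0.197, 0.003], [-0.004, 0.003, -1.0]]
wrist_force: [-1.2, -0.5, -1.8]
gripper_width: 0.009
shift [ 0.004  -0.0095 -0.0038] turn [0.0009 0.0011 0.0008]
tcp lap [ 0.0171 -0.0398] z 0.2169 F [-1.48  0.8  -1.13] t 8.6333
0.2 [array([350., 336.]), array([366., 314.]), array([376., 300.]), array([384., 288.])] [ 0.0338 -0.0416  0.0836]
0.25 [array([355., 335.]), array([373., 312.]), array([384., 298.]), array([393., 286.])] [ 0.0421 -0.0412  0.0818]
0.285 [array([357., 334.]), array([377., 311.]), array([389., 296.]), array([399., 284.])] [ 0.0478 -0.0408  0.0803]
```

View pics/s10.png

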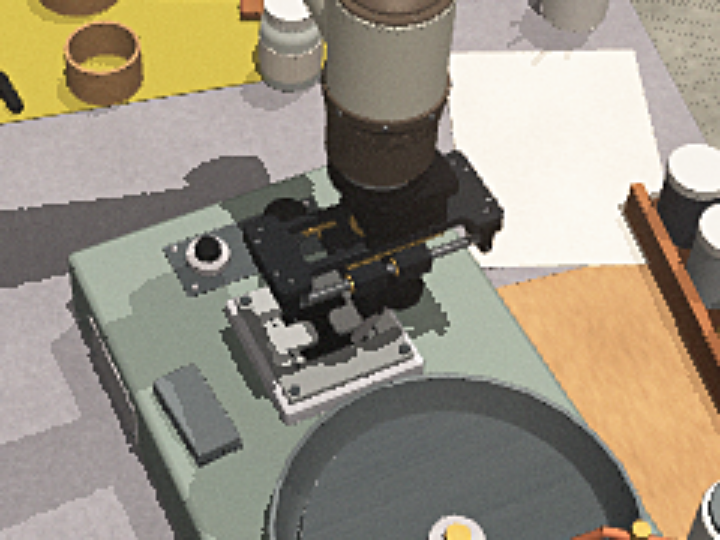

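```bash
python3 -m creep '[[0,0,-0.006,0,0,0,0],[0,0,-0.01,0,0,0,0],[0,0,-0.01,0,0,0,0]]'; python3 -m creep '[[0,0,-0.004,0,0,0,0],[0,0,-0.008,0,0,0,0],[0,0,-0.008,0,0,0,0]]'
```

```text
time_s: 8.88
tcp_pos: [0.6114, -0.0881, 0.2167]
ee_rot: [[0.197, -0.98, -0.004], [-0.98, -0.197, 0.003], [-0.004, 0.003, -1.0]]
wrist_force: [-0.8, 0.6, -1.3]
gripper_width: 0.006
time_s: 9.13
tcp_pos: [0.6127, -0.0879, 0.2165]
ee_rot: [[0.196, -0.98, -0.007], [-0.981, -0.196, 0.003], [-0.004, 0.007, -1.0]]
wrist_force: [-5.9, 0.3, 0.0]
gripper_width: -0.001
```

```bash
python3 -m creep '[[0,0,-0.004,0,0,0,0],[0,0,-0.006,0,0,0,0],[0,0,-0.006,0,0,0,0]]'; python3 - <<'E'
from h import *
go(lap2w(.02,-.041,.218))
E
```

```text
time_s: 9.38
tcp_pos: [0.6129, -0.0878, 0.2164]
ee_rot: [[0.196, -0.98, -0.011], [-0.981, -0.196, 0.002], [-0.004, 0.011, -1.0]]
wrist_force: [-6.4, -0.7, 1.4]
gripper_width: 0.004
shift [ 0.004   0.0053 -0.0053] turn [0.0034 0.0014 0.0007]
tcp lap [ 0.0216 -0.0398] z 0.2164 F [-6.36 -0.72  1.37] t 9.3833
```

```bash
python3 -m creep '[[0,0,0.06,0,0,0,0],[0,0,0.13,0,0.003,0,0],[0,0,0.13,-0.1,0.003,0,0],[0,0,0.13,-0.2,0.003,0,0],[0,0,0.13,-0.28,0.003,0,0]]'; python3 - <<'E'
from h import *
import cv2
cv2.imwrite("pics/w11.png",r.capture("wrist"))
go(lap2w(-.02,.16,.30))
E
```

```text
time_s: 9.8
tcp_pos: [0.5769, -0.096, 0.304]
ee_rot: [[0.197, -0.98, 0.004], [-0.98, -0.197, 0.003], [-0.002, -0.005, -1.0]]
wrist_force: [0.9, -0.6, -0.0]
gripper_width: 0.008
shift [-0.6727  0.0219  0.0314] turn [-0.0046 -0.0004  0.001 ]
tcp lap [-0.0129 -0.0418] z 0.3098 F [ 1.81 -0.63  4.98] t 9.85
```

View pics/w11.png

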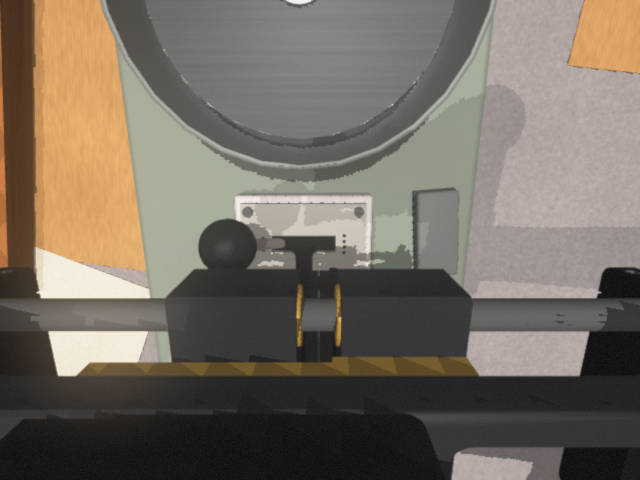

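Lever sits in third: knob at (228,246), rod at the far end of the right leg. Now move left to see the buttons.

```bash
python3 -m creep '[[0,-0.13,0,0,0,0,0],[0,-0.26,0,0,0,0,0],[0,-0.39,0,0.01,-0.0045,0,0],[0,-0.52,0.02,0.02,-0.0045,0,0],[0,-0.65,0.02,0.03,-0.0045,0,0]]';python3 -m creep '[[0,-0.02,0,0,0,0,0],[0,-0.02,0,0,0,0,0]]'; python3 - <<'E'
from h import *
import cv2
s=r.sense();im=r.capture("wrist");cv2.imwrite("pics/w12.png",im);np.save("s12.npy",s,allow_pickle=True)
for t in("start_top","stop_top","knob"):
    for o in r.recognise("wrist",t)[:2]:print(t,round(o["score"],2),(np.array(o["rect"])*[640,480,640,480]).round())
for f in(.2,.25,.285):print(f,[(proj("wrist",lever(f,.245,h))).round() for h in(.088,.13,.155,.175)])
go(lap2w(-.05,.119,.2))
E
```

```text
time_s: 10.27
tcp_pos: [0.5355, 0.0955, 0.3015]
ee_rot: [[0.197, -0.98, 0.005], [-0.98, -0.197, 0.001], [0.0, -0.005, -1.0]]
wrist_force: [1.2, 0.5, 0.2]
gripper_width: 0.008
time_s: 10.43
tcp_pos: [0.535, 0.1042, 0.3024]
ee_rot: [[0.202, -0.979, 0.009], [-0.979, -0.202, 0.002], [-0.0, -0.009, -1.0]]
wrist_force: [-0.1, 0.2, -0.6]
gripper_width: 0.004
start_top 0.6 [348. 169. 378. 191.]
start_top 0.22 [257. 157. 303. 202.]
stop_top 0.79 [255. 157. 303. 200.]
0.2 [array([275.,  -3.]), array([255., -44.]), array([240., -77.]), array([ 224., -109.])]
0.25 [array([270.,  -2.]), array([247., -43.]), array([228., -74.]), array([ 210., -106.])]
0.285 [array([267.,  -1.]), array([241., -41.]), array([220., -72.]), array([ 200., -103.])]
shift [0.1369 0.1083 0.3387] turn [-0.0021 -0.0001  0.0005]
tcp lap [-0.0183  0.1602] z 0.3018 F [ 0.48 -0.29  0.04] t 10.6333
```

View pics/w12.png

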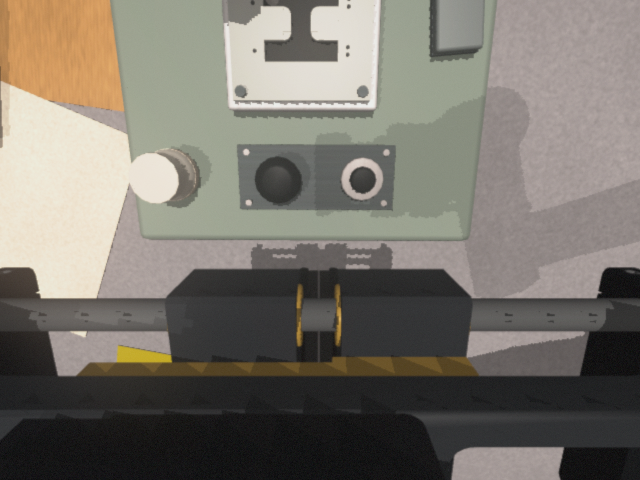

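```bash
python3 - <<'E'
from h import *
s=np.load("s12.npy",allow_pickle=True).item()
a=back("wrist",(362.5,179.5),.129,s);b=back("wrist",(278.5,180),.141,s)
print(w2lap(a),w2lap(b),np.linalg.norm((a-b)[:2]))
l=w2lap(a)
go(lap2w(l[0],l[1],.19))
E
```

```text
[-0.05510245  0.12467441 -0.004     ] [0.01918507 0.12452191 0.008     ] 0.07428767752376589
shift [0.118  0.1255 0.3719] turn [-0.0021 -0.0001  0.0005]
tcp lap [-0.0183  0.1602] z 0.3018 F [ 0.48 -0.29  0.04] t 10.6333
```

```bash
python3 -m creep '[[0,0.06,0.06,0.05,-0.002,0,0],[0,0.12,0.127,0.15,-0.002,0,0],[0,0.12,0.127,0.28,-0.002,0,0],[0,0.12,0.127,0.4,-0.002,0,0],[0,0.12,0.127,0.45,-0.002,0,0]]';python3 -m creep '[[0,0,0,0,0,0,0],[0,0,0,0,0,0,0]]'; python3 - <<'E'
from h import *
import cv2
cv2.imwrite("pics/w13.png",r.capture("wrist"));cv2.imwrite("pics/s13.png",cv2.resize(r.capture("side")[180:340,260:440],None,fx=4,fy=4))
go(lap2w(-.056,.124,.15))
E
```

```text
time_s: 11.05
tcp_pos: [0.5031, 0.0553, 0.1624]
ee_rot: [[0.192, -0.981, -0.006], [-0.981, -0.192, -0.002], [0.001, 0.006, -1.0]]
wrist_force: [-1.1, -0.7, -1.2]
gripper_width: 0.004
time_s: 11.22
tcp_pos: [0.5028, 0.0538, 0.1616]
ee_rot: [[0.19, -0.982, -0.008], [-0.982, -0.19, -0.003], [0.001, 0.009, -1.0]]
wrist_force: [0.1, -0.3, 0.2]
gripper_width: 0.004
shift [-0.0089 -0.0037  0.0461] turn [ 0.001  -0.0002 -0.0011]
tcp lap [-0.0571  0.1213] z 0.1638 F [-0.19  0.2   0.63] t 11.3167
```

View pics/s13.png

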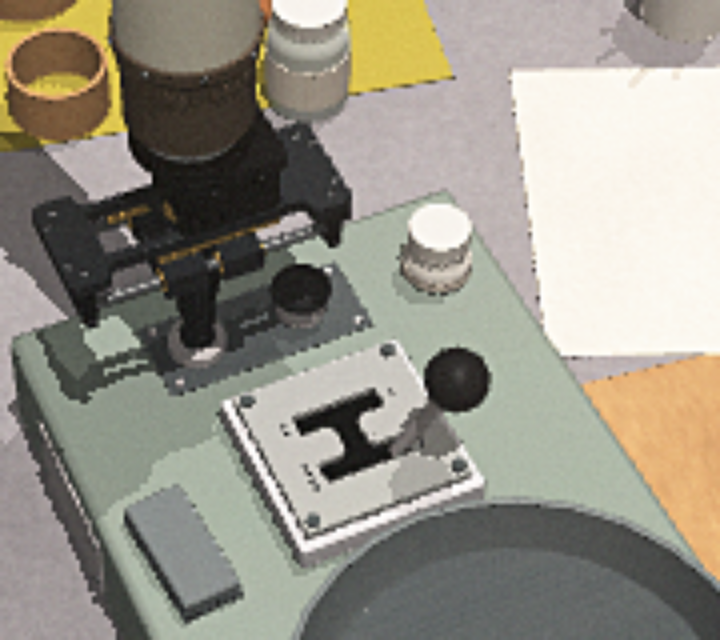

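View pics/w13.png

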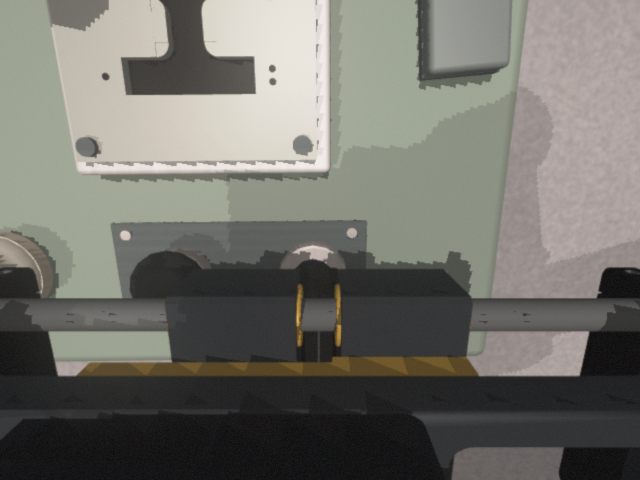

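```bash
python3 -m creep '[[0,-0.008,-0.003,0.02,0,0,0],[0,-0.008,-0.003,0.04,0,0,0],[0,-0.008,-0.003,0.05,0,0,0],[0,-0.008,-0.003,0.05,0,0,0]]'; python3 - <<'E'
from h import *
go(lap2w(-.056,.124,.14))
E
```

```text
time_s: 11.65
tcp_pos: [0.5044, 0.0575, 0.1483]
ee_rot: [[0.191, -0.982, -0.004], [-0.982, -0.191, -0.001], [0.001, 0.004, -1.0]]
wrist_force: [0.2, 0.0, 0.0]
gripper_width: 0.004
shift [-0.0005 -0.0022  0.0275] turn [ 0.0014 -0.0002 -0.001 ]
tcp lap [-0.0566  0.1238] z 0.1483 F [0.19 0.01 0.02] t 11.65
```

```bash
python3 -m creep '[[0,0,0,0.005,0,0,0],[0,0,0,0.01,0,0,0],[0,0,0,0.015,0,0,0],[0,0,0,0.018,0,0,0],[0,0,0,0.018,0,0,0]]'
```

```text
time_s: 12.07
tcp_pos: [0.5046, 0.0576, 0.1431]
ee_rot: [[0.191, -0.982, -0.004], [-0.982, -0.191, -0.001], [0.0, 0.004, -1.0]]
wrist_force: [-0.3, 1.1, 3.3]
gripper_width: 0.006
```

```bash
python3 -m creep '[[0,0,0,0.004,0,0,0],[0,0,0,0.008,0,0,0],[0,0,0,0.011,0,0,0],[0,0,0,0.011,0,0,0]]'
```

```text
time_s: 12.4
tcp_pos: [0.5046, 0.0576, 0.1404]
ee_rot: [[0.192, -0.981, -0.003], [-0.981, -0.192, -0.001], [0.001, 0.004, -1.0]]
wrist_force: [-2.7, 0.8, 6.4]
gripper_width: 0.005
```

```bash
python3 -m creep '[[0,0,0,0.004,0,0,0],[0,0,0,0.007,0,0,0],[0,0,0,0.007,0,0,0]]'
```

```text
time_s: 12.65
tcp_pos: [0.5047, 0.0576, 0.1402]
ee_rot: [[0.192, -0.981, -0.003], [-0.981, -0.192, -0.002], [0.001, 0.003, -1.0]]
wrist_force: [-5.9, 1.2, 13.8]
gripper_width: 0.005
```

```bash
python3 -m creep '[[0,0,0,-0.02,0,0,0],[0,0,0,-0.06,0,0,0],[0,0,0,-0.15,0,0,0],[0,0,0,-0.28,0,0,0],[0,0,0,-0.4,0,0,0]]'; python3 -m creep '[[0,-0.06,0,-0.06,0,0,0],[0,-0.14,0,-0.1,0,0,0],[0,-0.14,0,-0.1,0,0,0],[0,-0.14,0,-0.1,0,0,0]]';python3 - <<'E'
from h import *
import cv2
cv2.imwrite("pics/w14.png",r.capture("wrist"));cv2.imwrite("pics/s14.png",cv2.resize(r.capture("side")[120:340,190:440],None,fx=3,fy=3))
go(lap2w(-.056,.124,.15))
E
```

```text
time_s: 13.07
tcp_pos: [0.5045, 0.0575, 0.2608]
ee_rot: [[0.192, -0.981, -0.005], [-0.981, -0.192, -0.003], [0.002, 0.005, -1.0]]
wrist_force: [0.8, 0.4, 0.3]
gripper_width: 0.008
time_s: 13.4
tcp_pos: [0.4965, 0.0996, 0.2908]
ee_rot: [[0.194, -0.981, -0.004], [-0.981, -0.194, -0.002], [0.001, 0.004, -1.0]]
wrist_force: [-0.2, -0.2, -0.6]
gripper_width: 0.007
shift [ 0.1379 -0.0066  0.4652] turn [ 0.0023 -0.0006 -0.0007]
tcp lap [-0.0569  0.1656] z 0.2895 F [ 0.02 -0.74  0.41] t 13.5
```

View pics/s14.png

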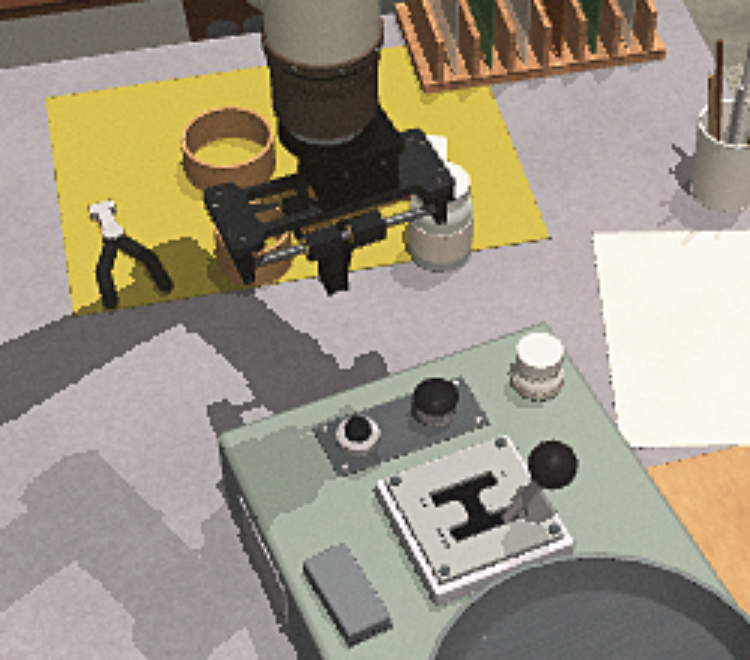

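View pics/w14.png

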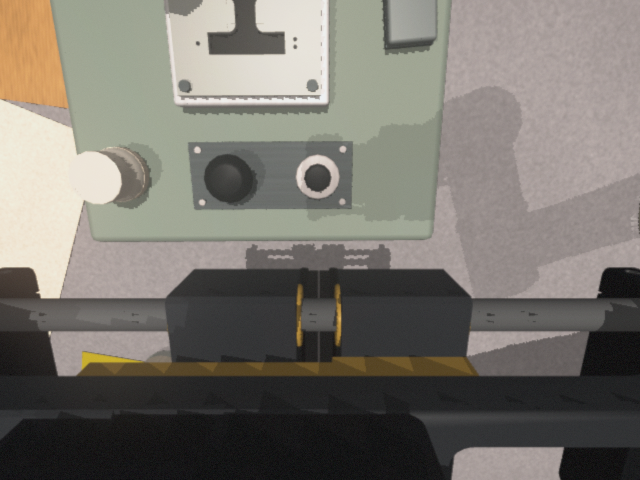

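```bash
python3 - <<'E'
from h import *
for f in(.2,.25,.285):print(f,[(((proj("side",lever(f,a,.175)))-[190,120])*3).round() for a in(.2,.245)])
im=r.finish_job();print(im)
E
```

```text
0.2 [array([530., 460.]), array([534., 468.])]
0.25 [array([539., 458.]), array([543., 466.])]
0.285 [array([545., 457.]), array([549., 464.])]
the job is handed in; nothing more can be done
None
```

I moved the gear lever into third with closed fingertips, then pressed the start button. I handed the job in at about 13.5 s of the 59 s allowed. The hand-in gives no verdict, so success isn't confirmed.

- **Lever:** I pushed it level with the cross slot, across to the right, then forward until it stopped at about 6 N. In the last side picture the knob is at (553, 463). The model puts it at about (549, 464) fully home in third, so it sits within a few pixels of the forward stop.
- **Start button:** I pressed it straight down until it bottomed at about 14 N, 6 mm below its expected resting height. I then released it and backed away. It looks sprung back in the pictures, but I could not read its travel directly.
- **Everything else:** I did not touch the stop button. The pot, pad and the bench things in view looked unmoved. I did not measure the loose things, and the gripper partly hid some of the bench ones in the last picture. The glass blank was not in view. The arm ended clear of everything.

The side and wrist cameras disagreed by about 5 mm on the start button's position. I used the wrist reading. The measured distance between the two buttons was 74 mm, against the stated 77 mm.

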